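# Dip the reservoir with the gauge rod and show its tip

### The job

Check the reservoir's level: take the gauge rod from its rack by its orange handle, push its tip through the hole of the blue port and on down the sloping guide tube until the brass collar stops on the port, then draw it right out again. Finish by holding the rod still and level in the air with its tip over the middle of the brown reading card, about 10 cm above it; the program ends while still holding the rod. Leave the wash bottle, the loupe and the vial where they stand.

Things in the scene. Friction and masses are not known exactly. Their poses are not given: they have to be found in the camera images.
- rod: Loose gauge rod, 0.12 kg, lies level in the rack. Origin: middle of the handle, on the axis, 60 mm above the table at the start. x: towards the tip; z up at the start. Orange handle x -35..35, 16 wide (y: grip across it), 20 tall; black 10 mm square tail to x -70; brass collar d 24, x 35..43; steel shaft d 10 to x 155, tapering to a 4 mm tip at x 163. Centre of mass 5-20 mm ahead of origin
- rod_tip (a point): End of the rod's tip, on its axis (x = 163 mm of the rod)
- rod_collar (a point): Centre of the collar's front face (x = 43 mm of the rod), 120 mm behind the tip
- port: Gauging port on the tank: blue flange 36 x 36 x 8 mm with a 14 mm hole, behind it a steel guide tube (bore 16, outside d 24) to 55 mm below the flange face, free space beyond. Origin: hole centre on the flange's outer face, 150 mm up. z: out along the tube, always 30 deg above level; the rod goes in along -z. Fully in: collar's front face on the flange, tip at z -120 mm
- tank: White reservoir box with an orange cap on its top, fixed, 140 (x) x 170 (y) x 160 mm high (cap to 192 mm). Origin: centre of its underside on the table. The port stands out of its -x side; the port's origin is at x -110, y 0, z 150 mm of the tank
- rack: Fixed rest: black plate 250 (x) x 60 x 10 mm, its middle at x +30, with grey blocks 16 x 50 mm, 66 high, at x -57 and x +90, each with a 14 mm wide notch open above, floor 55 mm above the table. The rod lies in the notches, its origin over the rack's (within 2 mm), its x along the rack's x; lift it straight up. Origin: on the table
- card: Brown reading card lying fixed on the table, 120 (x) x 140 (y) x 3 mm, with thin black crossed lines at its middle. Origin: middle of its underside, on the table
- wash_bottle: White bottle with orange cap, diameter 66 mm, 150 mm high, loose; not to be disturbed. Origin: centre of its underside
- loupe: Small steel and black loupe, diameter 38 mm, 34 mm high, loose; not to be disturbed. Origin: centre of its underside
- vial: Small amber vial with yellow cap, diameter 22 mm, 42 mm high, loose; not to be disturbed. Origin: centre of its underside

How it is judged:
On the way, in this order (a step that is already met when the one before it is completed fails the run):
1. the rod's tip has gone through the hole of the port (z of rod_tip in the frame of port between -0.09 and -0.02 m and x of rod_tip in the frame of port between -0.008 and 0.008 m and y of rod_tip in the frame of port between -0.008 and 0.008 m).
2. the rod is fully in, its collar stopped on the port (z of rod_collar in the frame of port below 0.003 m and distance between rod_collar and port below 0.007 m and angle between the x axis of rod and the z axis of port, either way round below 0.15 rad), for 0.1 s.
3. the rod is drawn right out of the port (z of rod_tip in the frame of port above 0.01 m), for 0.1 s.
At the end, for the whole second after the job is handed in: After having been fully in and fully out of the port, the rod is held in the gripper alone, at rest, level within 8 degrees, its tip within 50 mm sideways of the card's middle and 65 to 150 mm above the table there; it touches neither rack, card, tank nor any bystander (horizontal distance between rod_tip and card below 0.05 m and z of rod_tip in the frame of card between 0.065 and 0.15 m and angle between rod's own x axis and vertical between 1.43 and 1.71 rad and linear speed of rod below 0.03 m/s and angular speed of rod below 0.15 rad/s and contact force between the fingers and rod above 1 N and contact force between rod and rack below 0.1 N and contact force between rod and card below 0.1 N and contact force between rod and tank below 0.1 N and contact force between rod and wash_bottle below 0.1 N and contact force between rod and loupe below 0.1 N and contact force between rod and vial below 0.1 N); the arm keeps its last pose, push and grip.
It fails at once if the wash_bottle is pushed away or tipped over (distance of wash_bottle from where it was at the start of the episode above 0.02 m or angle between wash_bottle's own z axis and vertical above 0.3 rad).
It fails at once if the loupe is pushed away or tipped over (distance of loupe from where it was at the start of the episode above 0.02 m or angle between loupe's own z axis and vertical above 0.3 rad).
It fails at once if the vial is pushed away or tipped over (distance of vial from where it was at the start of the episode above 0.02 m or angle between vial's own z axis and vertical above 0.3 rad).
It also fails if it takes over 48 s, if anything falls off the work surface, if the arm or the gripper's body presses on something with over 40 N, if the wrist force passes 120 N, or if a joint passes its speed limit or range.

### The arm

A 6-joint arm with a two-finger parallel gripper is mounted at the origin on the work surface. World frame = base frame: x ahead of the robot, y to its left, z up, the work surface at z = 0. Lengths are in m, angles in rad, forces in N, time in s.
With the tool pointing down it reaches from about 0.275 to 0.875 m from the base axis. Payload 12.5 kg.
Tool frame: the origin (TCP) lies at the very end of the fingers, on their centre line; the grasp point (between the pads) lies 19 mm behind it; z points along the fingers, y is the line along which they close (so a half turn about z gives the same grasp; the last joint's range is limited). The gripper opens to 85 mm and grips with 20 to 120 N. Pads are 22 mm wide; open, the fingers measure 114 mm over their backs; the gripper's body (76 mm by 85 mm) begins 54 mm behind the grasp point. The pads swing forward as they close: fully open they stand 13 mm farther back than shut.
Start: joints at [-1.423, 0.351, 1.652, -0, 1.139, -0.085], TCP at [0.127, -0.535, 0.231] pointing down, gripper open.
Joint ranges: [-2.75, 2.75], [-0.79, 2.1], [0.01, 2.65], [-1.57, 4.71], [0.07, 3.14], [-2.87, 2.87]. Speed limits (rad/s): [2.22, 2.22, 2.79, 3.14, 3.14, 3.14].

### API

Orientations are given as a 3x3 rotation matrix whose columns are the frame's x, y, z axes.
In Python, from bench import manip gives the robot as it stands. Calls block until the motion is done:
- manip.move_ptp(position, orientation): joint-space move of the TCP to a pose.
- manip.move_l(position, attitude=None, max_speed=0.15): straight line of the TCP; attitude=None keeps the orientation; max_speed is the mean speed in m/s.
- manip.move_j(angles): joint-space move.
- manip.set_gripper(opening, effort=None): opening from 0.0 (shut) to 1.0 (fully open); effort is the grip in N (None keeps the last); returns when the fingers have stopped.
- manip.dwell(seconds).
- manip.inverse_kinematics(position, orientation): joint angles nearest the present ones, or None.
- manip.grab_frame(name): name is "side" or "top"; returns (picture, depth): 400x640x3 uint8, red, green, blue; 400x640 float32, m along the optical axis (not along the pixel's ray), 0 where there is no reading.
- manip.get_calibration(name): a dict with "camera_matrix" (3x3 intrinsics, pixels), "R" (3x3) and "t" (3): a world point X has camera coordinates R X + t. Camera axes: x right, y down, z forward; pixel columns grow to the right and rows downward; lengths in m; the calibration is good to about 2 mm. A picture is of the moment at which its call begins. get_calibration takes no time and is no camera call.
A pose or a line that the arm cannot do raises manip.Unreachable and nothing moves.
- manip.sign_off(): hands the job in; it is judged then, once.
Trained networks look in the newest picture that a camera, given by its name, has taken for a name from the list of things; names that differ only in an ending like _2 or _b are one class to them, and where a whole thing is asked for, a point or a joint stands for the part that bears it (a point fixed in the world has none). Each returns a list of dicts, best first, with "confidence" (0 to 1); they miss things now and then, are a little off and sometimes report something else, mostly with a low value. They report only what shows in the picture. A call takes as long as a camera call.
- manip.look_for(camera, name): "at" ([x, y, z] in m, in world coordinates, good to about 4 mm: the middle of the surface that is visible of it).
Readings, each from a call of its own:
- manip.current_time(): time.
- manip.current_qpos(): joint angles.
- manip.current_joint_vel(): joint speeds.
- manip.current_joint_torque(): joint torques, N m.
- manip.current_ee_pos(): TCP position.
- manip.current_tcp_rot(): TCP orientation.
- manip.current_force(): force on the tool from outside, world axes, zero at the start.
- manip.current_ft_torque(): the same for the moment, N m.
- manip.current_grip_width(): opening from 0.0 (shut) to 1.0 (fully open).
- manip.current_grip_force(): force on a finger pad.
Only numpy, scipy, OpenCV 4.12 (cv2) and the standard library are available. Lean on these libraries where they do the work, as an engineer would, in place of code of your own. Each camera call takes 0.05 s, during which the arm holds its last target. There are 200 camera calls.

## Working session

There is one attempt and no reset: what is moved stays moved. The work goes in short steps, each a Python script; the robot and the scene stay as the last script left them, time stands still between calls to the robot, and variables do not carry over. Pictures are saved under pics/ and viewed, at most 10 in all, crops included, and the job is handed in when it is done.

```bash
mkdir -p pics
python3 - <<'E'
from bench import manip as m
import cv2,numpy as np
np.set_printoptions(precision=4,suppress=True)
for c in ("side","top"):
    p,d=m.grab_frame(c); cv2.imwrite(f"pics/{c}0.png",p[:,:,::-1]); np.savez(f"{c}0.npz",p=p,d=d)
    k=m.get_calibration(c); print(c,k["camera_matrix"].tolist(),(-k["R"].T@k["t"]),k["R"].tolist())
    for n in ("rod","rod_tip","rod_collar","port","tank","rack","card","wash_bottle","loupe","vial"):
        print(n,[(np.round(r["at"],4).tolist(),round(r["confidence"],2)) for r in m.look_for(c,n)[:2]])
print(m.current_time(),m.current_tcp_rot())
E
```

```text
side [[451.67242472401426, 0.0, 318.49003353072055], [0.0, 451.67242472401426, 197.36416685176866], [0.0, 0.0, 1.0]] [0.4389 0.663  0.6986] [[-0.9703924302048804, -0.24120134466211107, -0.01266659915905412], [-0.14595673771399073, 0.6273770287142009, -0.7649148283028838], [0.1924452184829645, -0.740418783645398, -0.6440068809477999]]
rod [([0.6439, -0.1456, 0.0657], 0.57), ([0.572, 0.1452, 0.1542], 0.23)]
rod_tip [([0.4593, -0.2014, 0.0045], 0.63), ([0.6443, -0.1476, 0.0681], 0.61)]
rod_collar [([0.6413, -0.1452, 0.0618], 0.73)]
port [([0.5719, 0.1465, 0.1542], 0.57)]
tank [([0.5705, 0.2908, 0.1612], 0.72), ([0.5718, 0.1436, 0.1543], 0.51)]
rack [([0.6368, -0.1024, 0.0066], 0.93)]
card []
wash_bottle [([0.7712, 0.0209, 0.0862], 0.89), ([0.6451, -0.1446, 0.0648], 0.27)]
loupe [([0.7684, -0.1889, 0.0206], 0.63), ([0.6445, -0.1462, 0.0626], 0.46)]
vial [([0.3903, 0.1665, 0.0318], 0.79), ([0.5751, 0.1474, 0.1586], 0.59)]
top [[361.70403003424514, 0.0, 316.57651356144225], [0.0, 361.70403003424514, 196.3492726392766], [0.0, 0.0, 1.0]] [ 0.5013 -0.0074  0.7585] [[0.0036888893091466864, -0.9998689268417561, -0.015764556193550917], [-0.9934207711692341, -0.0018597206365988576, -0.11450638780731028], [0.11446206142294131, 0.01608323896074947, -0.9932974206748664]]
rod [([0.6395, -0.1549, 0.0693], 0.57)]
rod_tip [([0.6477, -0.1599, 0.0684], 0.83)]
rod_collar [([0.6429, -0.16, 0.0674], 0.87), ([0.6412, -0.147, 0.0081], 0.22)]
port [([0.5745, 0.1357, 0.1418], 0.63)]
tank [([0.5718, 0.2201, 0.1601], 0.57)]
rack [([0.6411, -0.1467, 0.0096], 0.95)]
card [([0.4618, -0.2054, 0.0068], 0.88)]
wash_bottle [([0.7642, -0.0037, 0.1004], 0.9)]
loupe [([0.7639, -0.1956, 0.0238], 0.64)]
vial [([0.3872, 0.1558, 0.0423], 0.56), ([0.6384, -0.1468, 0.0102], 0.49)]
1.1 [[ 0.973   0.2307  0.    ]
 [ 0.2307 -0.973   0.    ]
 [ 0.     -0.     -1.    ]]
```

View pics/side0.png

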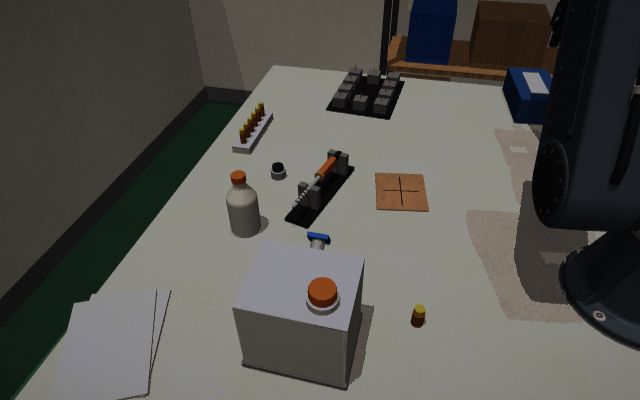

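View pics/top0.png

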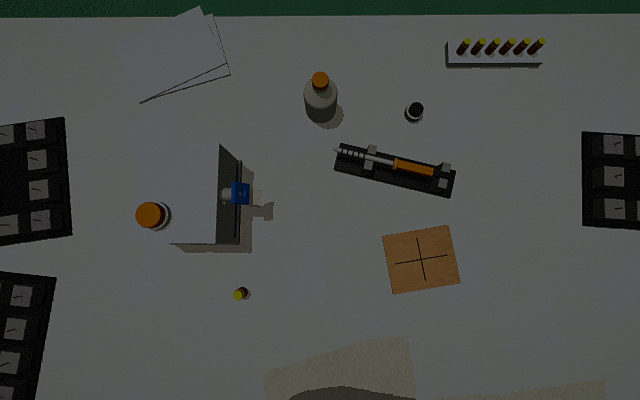

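The top view shows the rod's tip at about (335,150) and its handle at (393–434,160–176). The port's blue flange is at (240,193), facing right (-y), and the card's cross is at (421,260). In the side view the flange is at (318,238), the handle at (328,165) and the card at (401,191). The wash bottle (322,95), loupe (415,111) and vial (241,294) stand clear of these. Next I'll measure from the point clouds.

```bash
cat > h.py <<'E'
from bench import manip as m
import cv2,numpy as np
np.set_printoptions(precision=4,suppress=True)
def cloud(c,d):
    k=m.get_calibration(c);K=k["camera_matrix"];v,u=np.indices(d.shape)
    P=np.stack([(u-K[0,2])/K[0,0]*d,(v-K[1,2])/K[1,1]*d,d],-1)
    return (P-k["t"])@k["R"]
def hsv(p): return cv2.cvtColor(p,cv2.COLOR_RGB2HSV)
def proj(c,X):
    k=m.get_calibration(c);q=(np.asarray(X)@k["R"].T+k["t"])@k["camera_matrix"].T
    return q[...,:2]/q[...,2:]
E
cat > meas.py <<'E'
from h import *
for c in ("side","top"):
    z=np.load(f"{c}0.npz");p,d=z["p"],z["d"];P=cloud(c,d);H=hsv(p);h,s,v=[H[...,i].astype(int) for i in range(3)]
    ok=d>0
    def box(cx,cy,rx,ry):return ok&(abs(P[...,0]-cx)<rx)&(abs(P[...,1]-cy)<ry)
    print("==",c)
    tb=ok&(abs(P[...,2])<.02)&(abs(P[...,0]-.5)<.12)&(abs(P[...,1])<.07); print("table z",np.median(P[tb][:,2]))
    o=box(.64,-.16,.08,.12)&(h<20)&(s>150)&(v>60)&(P[...,2]>.04)
    q=P[o];t=q[q[:,2]>np.percentile(q[:,2],90)-.008];e=cv2.minAreaRect(t[:,:2].astype(np.float32)*1000);print("handle",len(q),t.mean(0),np.percentile(t[:,2],[10,50,90]),e)
    b=box(.57,.14,.06,.06)&(h>95)&(h<130)&(s>120)&(P[...,2]>.1);q=P[b]
    u_,s_,vt=np.linalg.svd(q-q.mean(0),full_matrices=False);print("blue",len(q),q.mean(0),q.min(0),q.max(0),"n",vt[2],s_/len(q)**.5)
    t=P[box(.57,.25,.15,.13)&(abs(P[...,2]-.16)<.006)];e=cv2.minAreaRect(t[:,:2].astype(np.float32)*1000);print("tanktop",len(t),np.median(t[:,2]),e, t[:,1].min())
    k=box(.46,-.205,.1,.1)&(h<22)&(s>80)&(P[...,2]<.02);e=cv2.minAreaRect(P[k][:,:2].astype(np.float32)*1000);print("card",P[k].mean(0),e)
    r=box(.64,-.15,.12,.16)&(P[...,2]<.02)&(v<45);e=cv2.minAreaRect(P[r][:,:2].astype(np.float32)*1000);print("rack",np.median(P[r][:,2]),e)
    st=box(.65,-.11,.1,.1)&(P[...,2]>.05)&~o;q=P[st];
    print("bottle",[(P[box(.765,.0,.06,.06)&(P[...,2]>.02)][:,:2].min(0)),P[box(.765,.0,.06,.06)&(P[...,2]>.02)][:,:2].max(0)])
    print("high near rod",len(q));np.save(f"hi_{c}.npy",q)
    s0=(slice(110,210),slice(310,480)) if c=="top" else (slice(130,270),slice(230,390))
    cv2.imwrite(f"pics/{c}_crop.png",cv2.convertScaleAbs(cv2.resize(p[s0][:,:,::-1],None,fx=4.2 if c=="top" else 4,fy=4.2 if c=="top" else 4,interpolation=cv2.INTER_CUBIC),alpha=1.8))
E
python3 meas.py
```

```text
== side
table z -0.0010689593683102588
handle 135 [ 0.6382 -0.178   0.0686] [0.0672 0.0687 0.0702] ((637.4320678710938, -180.80812072753906), (78.68167877197266, 17.660167694091797), 77.68760681152344)
blue 148 [0.5759 0.1415 0.1586] [0.5594 0.1301 0.1358] [0.5955 0.1481 0.1655] n [-0.0174  0.9241 -0.3818] [0.0119 0.0075 0.0025]
tanktop 7591 0.15921543386561016 ((578.1641845703125, 224.575439453125), (173.48492431640625, 170.77908325195312), 89.86920928955078) 0.13785853501582548
card [ 0.4591 -0.2048  0.0017] ((459.66131591796875, -211.5143280029297), (121.14909362792969, 151.2272491455078), 9.771710395812988)
rack 0.008844661308789931 ((692.7185668945312, -141.17308044433594), (300.8600158691406, 151.55430603027344), 77.09150695800781)
bottle [array([ 0.7464, -0.0243]), array([0.8115, 0.0335])]
high near rod 449
== top
table z -0.00043218017665607274
handle 297 [ 0.6377 -0.1838  0.0695] [0.0679 0.0694 0.071 ] ((637.3366088867188, -181.7444305419922), (77.10208129882812, 18.628908157348633), 74.49635314941406)
blue 366 [0.5769 0.1326 0.1521] [0.5591 0.1208 0.1333] [0.595  0.1456 0.1659] n [-0.0087 -0.8377  0.546 ] [0.012  0.0106 0.0022]
tanktop 7772 0.15930870150168736 ((577.2989501953125, 220.70172119140625), (169.97044372558594, 180.8260040283203), 0.04292433708906174) 0.13029938468086347
card [ 0.459  -0.2095  0.0027] ((458.92132568359375, -210.13612365722656), (121.44469451904297, 141.82302856445312), 9.802757263183594)
rack 0.009464436168099829 ((695.5624389648438, -138.52528381347656), (311.54644775390625, 151.32630920410156), 76.089111328125)
bottle [array([ 0.7459, -0.0352]), array([0.8034, 0.0305])]
high near rod 636
```

View pics/side_crop.png

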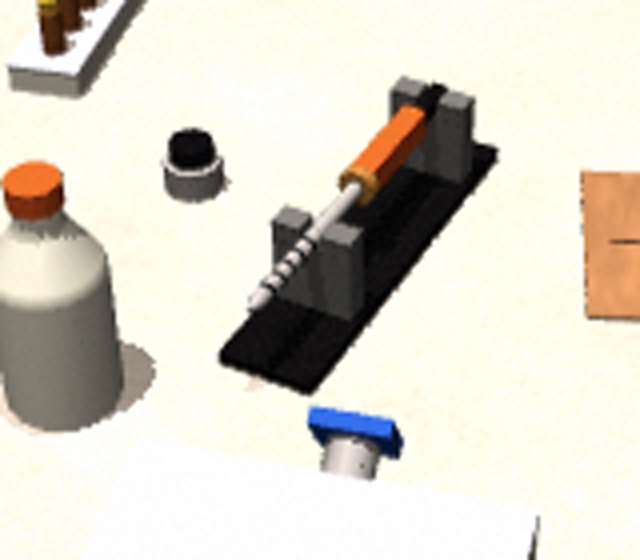

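View pics/top_crop.png

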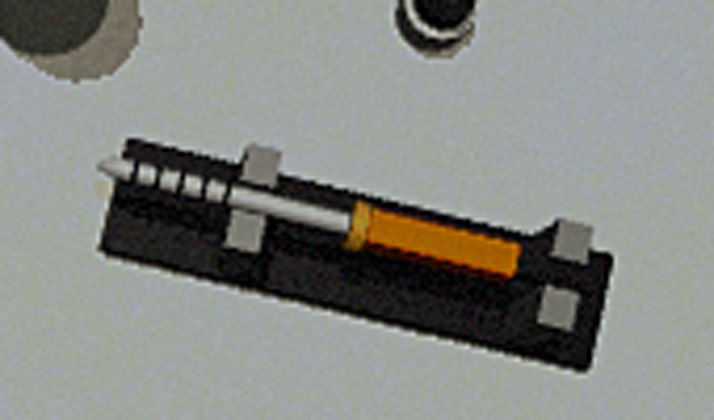

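The crops show the shaft in its notches, with the tip at top pixel (333.8,149.8), the brass collar beside the orange handle, and the whole flange visible in both views. I'll fit silhouettes jointly over both views to refine the poses.

```bash
cat > fit.py <<'E'
from h import *
from scipy.optimize import minimize
S=8
def corners(sx,sy,sz): return np.array([[x,y,z] for x in sx for y in sy for z in sz])
def Rz(a): return np.array([[np.cos(a),-np.sin(a),0],[np.sin(a),np.cos(a),0],[0,0,1]])
def hull(c,X,roi):
    u=(proj(c,X)-roi[:2]+.5)*S
    im=np.zeros((roi[3]*S,roi[2]*S),np.uint8)
    cv2.fillConvexPoly(im,cv2.convexHull(u.astype(np.float32)).round().astype(np.int32),255)
    return cv2.resize(im,(roi[2],roi[3]),interpolation=cv2.INTER_AREA)/255.
def fit(f,x0,masks,step):
    def cost(x): return sum(((hull(c,f(x),r)-mk)**2).sum()/max(mk.sum(),1) for c,(mk,r) in masks.items())
    best=None
    x=np.array(x0,float)
    for _ in range(3):
        r=minimize(cost,x,method="Nelder-Mead",options=dict(initial_simplex=np.vstack([x]+[x+np.eye(len(x))[i]*step[i] for i in range(len(x))]),xatol=1e-5,fatol=1e-5,maxiter=400)); x=r.x
    return x,r.fun
D={}
for c in ("side","top"):
    z=np.load(f"{c}0.npz");D[c]=(z["p"],z["d"])
def mask(c,fn,ctr,w=70):
    u=proj(c,np.array(ctr)).round().astype(int);r=(u[0]-w//2,u[1]-w//2,w,w)
    H=hsv(D[c][0])[r[1]:r[1]+w,r[0]:r[0]+w].astype(int);return fn(H[...,0],H[...,1],H[...,2]).astype(float),r
blue=lambda h,s,v:(h>95)&(h<130)&(s>120)&(v>25)
orange=lambda h,s,v:(h<20)&(s>150)&(v>50)
s3=np.sin(np.pi/6);c3=np.cos(np.pi/6)
# port frame: tank yaw a, tank x axis = Rz(a)x ; z_port = -c3*xt + s3*z
def port(x):
    xt=Rz(x[3])@[1,0,0];yt=Rz(x[3])@[0,1,0];zp=-c3*xt+np.array([0,0,s3]);xp=np.cross(yt,zp)
    C=corners([-.018,.018],[-.018,.018],[-.008,0]);return x[:3]+C@np.array([xp,yt,zp])
def rod(x): return x[:3]+corners([-.035,.039],[-.008,.008],[-.01,.01])@Rz(x[3]).T
if __name__=="__main__":
    M={c:mask(c,blue,[.577,.13,.15]) for c in D};R={c:mask(c,orange,[.637,-.18,.06]) for c in D}
    for n in (["side","top"],["top"],["side"]):
        print(n,"port",*fit(port,[.577,.13,.15,np.pi/2],{c:M[c] for c in n},[.003,.003,.003,.1]))
        print(n,"rod",*fit(rod,[.637,-.184,.06,1.32],{c:R[c] for c in n},[.003,.003,.003,.05]))
    for c in D:
        P=cloud(c,D[c][1]);k=(D[c][1]>0)&(abs(P[...,2]-.159)<.005)&(abs(P[...,0]-.57)<.12)&(P[...,1]>.172)&(P[...,1]<.33)
        q=P[k];e=[]
        for y in np.arange(.175,.30,.005):
            s=q[abs(q[:,1]-y)<.0025]
            if len(s)>20:e.append([y,s[:,0].min(),s[:,0].max()])
        e=np.array(e);print(c,"tank edges slope",np.polyfit(e[:,0],e[:,1],1),np.polyfit(e[:,0],e[:,2],1),e[:,1:].mean(0))
    # tip by ray at z=.06
    k=m.get_calibration("top");u=np.array([333.8,149.8,1]);dr=k["R"].T@np.linalg.inv(k["camera_matrix"])@u;o=-k["R"].T@k["t"];print("tip",o+dr*(.06-o[2])/dr[2])
    k=m.get_calibration("side");u=np.array([230+252/4,130+303/4,1]);dr=k["R"].T@np.linalg.inv(k["camera_matrix"])@u;o=-k["R"].T@k["t"];print("tip",o+dr*(.06-o[2])/dr[2])
E
python3 fit.py
```

```text
['side', 'top'] port [0.5779 0.1299 0.1501 1.5677] 0.5306412536054982
['side', 'top'] rod [ 0.6398 -0.1862  0.0591  1.3736] 1.018677082571764
['top'] port [0.5775 0.1297 0.1505 1.5562] 0.11860007223329022
['top'] rod [ 0.6379 -0.1847  0.0627  1.3151] 0.37901871669327386
['side'] port [0.5779 0.1304 0.1504 1.5559] 0.40836674044286503
['side'] rod [ 0.6399 -0.187   0.0592  1.3762] 0.6410591331006557
side tank edges slope [0.0023 0.4925] [0.0075 0.6609] [0.4931 0.6627]
top tank edges slope [0.0144 0.4899] [0.0008 0.6615] [0.4933 0.6617]
tip [ 0.6742 -0.0297  0.06  ]
tip [ 0.6763 -0.0316  0.06  ]
```

```bash
cat > plan.py <<'E'
from h import *
TAU=np.radians(15)
PORT=np.array([.5777,.130,.150]);TY=1.565
XI=np.array([np.cos(TY)*np.cos(np.pi/6),np.sin(TY)*np.cos(np.pi/6),-.5])  # insertion direction
YAW=1.333;ROD0=np.array([.6367,-.1860,.0600])
CARD=np.array([.459,-.2095,0])
def rodR(yaw,pitch):
    x=np.array([np.cos(yaw)*np.cos(pitch),np.sin(yaw)*np.cos(pitch),-np.sin(pitch)]);y=np.array([-np.sin(yaw),np.cos(yaw),0]);return np.array([x,y,np.cross(x,y)]).T
def pose(org,yaw,pitch,sgn,g=0.0):
    R=rodR(yaw,pitch);z=np.array([np.sin(TAU),0,-np.cos(TAU)]);y=np.array([0,sgn,0]);T=R@np.array([np.cross(y,z),y,z]).T
    return np.asarray(org)+R[:,0]*g+.019*T[:,2],T
def at_port(s): # tip s metres out of face
    return PORT-XI*(.163+s)
P30=np.pi/6
def final(yaw): return CARD+[0,0,.103]-.163*np.array([np.cos(yaw),np.sin(yaw),0])
E
python3 - <<'E'
from plan import *
for s in (1,-1):
    for n,a in (("above",(ROD0+[0,0,.1],YAW,0)),("grasp",(ROD0,YAW,0)),("lift",(ROD0+[0,0,.2],YAW,0)),("pre",(at_port(.05),TY,P30)),("in",(at_port(-.12),TY,P30)),("fin",(final(1.4),1.4,0)),("fin2",(final(.6),.6,0)),("fin0",(final(0),0,0))):
        print(s,n,m.inverse_kinematics(*pose(*a,s)))
E
```

```text
1 above [-0.4489  0.6678  1.398   0.2813  1.1471  2.805 ]
1 grasp [-0.4489  0.796   1.4396  0.3087  0.9847  2.7487]
1 lift [-0.4489  0.5697  1.3092  0.2638  1.3272  2.8582]
1 pre None
1 in [ 0.1866  0.5358  1.5997 -0.2929  1.0757 -2.8003]
1 fin [-0.877   0.6369  1.6235  0.2271  1.0645  2.3066]
1 fin2 [-1.      0.3987  2.0681  0.4015  0.7235  2.8033]
1 fin0 None
-1 above [-0.4489  0.6678  1.398   0.2813  1.1471 -0.3366]
-1 grasp [-0.4489  0.796   1.4396  0.3087  0.9847 -0.3929]
-1 lift [-0.4489  0.5697  1.3092  0.2638  1.3272 -0.2834]
-1 pre [-0.0648  0.4019  1.5823 -0.2861  1.1571  0.0567]
-1 in [ 0.1866  0.5358  1.5997 -0.2929  1.0757  0.3413]
-1 fin [-0.877   0.6369  1.6235  0.2271  1.0645 -0.835 ]
-1 fin2 [-1.      0.3987  2.0681  0.4015  0.7235 -0.3383]
-1 fin0 [-0.8829  0.2306  2.3512  0.4913  0.4377  0.2537]
```

Run:
```python
from plan import *
m.set_gripper(.55,60)
m.move_ptp(*pose(ROD0+[0,0,.09],YAW,0,-1)); f0=m.current_force()
m.move_l(pose(ROD0,YAW,0,-1)[0],max_speed=.1)
m.set_gripper(0.0,60); print(m.current_grip_width()*85,m.current_grip_force(),m.current_force()-f0)
m.move_l(pose(ROD0+[0,0,.05],YAW,0,-1)[0],max_speed=.08);print(m.current_force()-f0)
m.move_l(pose(ROD0+[0,0,.2],YAW,0,-1)[0]);print(m.current_force()-f0,m.current_grip_width()*85)
m.move_ptp(*pose(at_port(.05),TY,P30,-1)); m.dwell(.2)
for c in ("side","top"):
    p,d=m.grab_frame(c); np.savez(f"{c}1.npz",p=p,d=d)
    for n in ("rod","rod_tip","rod_collar","port"): print(c,n,[(np.round(r["at"],4).tolist(),round(r["confidence"],2)) for r in m.look_for(c,n)[:2]])
    u=proj(c,PORT).round().astype(int)+([0,-12] if c=="side" else [20,0]);w,h=55,42
    q=p[u[1]-h:u[1]+h,u[0]-w:u[0]+w,::-1];q=cv2.convertScaleAbs(cv2.resize(q,None,fx=7,fy=7,interpolation=cv2.INTER_CUBIC),alpha=1.7);cv2.imwrite(f"pics/{c}_pre.png",q)
    for nm,X in (("port",PORT),("tip",at_port(.05)+XI*.163),("col",at_port(.05)+XI*.043)): print(nm,proj(c,X),(proj(c,X)-u+[w,h]+.5)*7)
print(m.current_time())
```

```text
15.030922008796441 58.80515456199646 [-0.0913  0.2916  5.0549]
[ 0.456   1.8214 -0.8729]
[ 0.419   0.933  -1.3968] 15.050803058588219
side rod [([0.5797, -0.0085, 0.235], 0.81)]
side rod_tip [([0.5766, -0.0097, 0.2346], 0.81)]
side rod_collar [([0.5746, -0.0104, 0.2337], 0.76)]
side port [([0.575, 0.1463, 0.1538], 0.68), ([0.5749, -0.0102, 0.2263], 0.37)]
port [318.9556 235.2283] [388.1892 383.0978]
tip [324.8715 208.0409] [429.6007 192.7865]
col [338.1429 147.0508] [ 522.5003 -234.1442]
top rod [([0.5744, -0.1016, 0.2914], 0.53)]
top rod_tip []
top rod_collar [([0.574, -0.1086, 0.2883], 0.45)]
top port []
port [241.6361 192.5343] [245.953  294.2403]
tip [264.6962 190.8159] [407.3735 282.211 ]
col [329.14   186.0134] [858.4802 248.5938]
8.4917
```

View pics/side_pre.png

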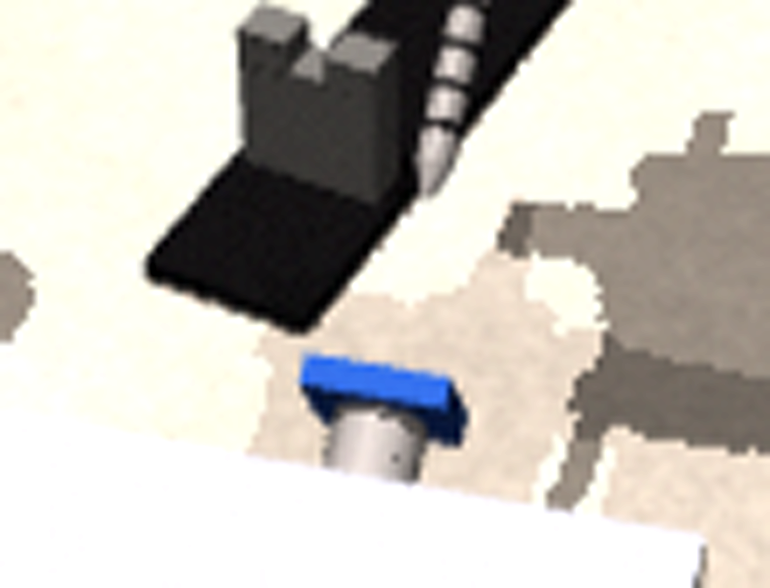

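View pics/top_pre.png

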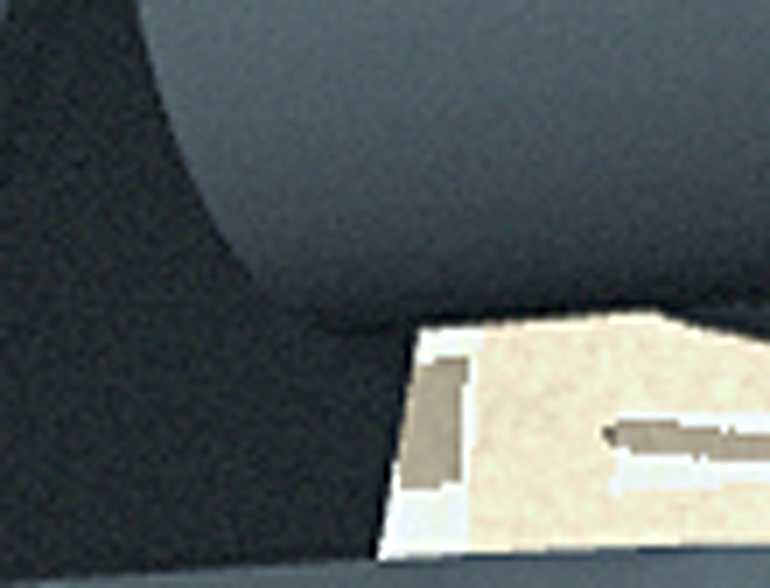

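The side crop shows the tip at (428,195), where I predicted (430,193), so it is within about 0.6 mm. The arm hides the tip in the top view. Pitch error runs along the side camera's ray, so I'll check it with depth.

```bash
cat > axis.py <<'E'
from plan import *
def axis(d,s,c="side"):
    P=cloud(c,d);R=rodR(TY,P30);L=(P-at_port(s))@R
    cam=m.get_calibration(c);v=(-cam["R"].T@cam["t"]-at_port(s)-XI*.1)@R;v[0]=0;v/=np.linalg.norm(v)
    k=(d>0)&(L[...,0]>.055)&(L[...,0]<.153)&(np.hypot(L[...,1],L[...,2])<.02)
    q=L[k];print("n",len(q),"view",v)
    h=q@v;t=q@np.cross([1,0,0],v)
    for a in np.arange(.055,.15,.02):
        g=(q[:,0]>a)&(q[:,0]<a+.02)
        if g.sum()>5: print(round(a+.01,3),g.sum(),"towards cam, max",np.percentile(h[g],[50,85,95])*1e3,"sideways",(t[g].min()+t[g].max())*500,np.median(t[g])*1e3)
    k=(d>0)&(abs(L[...,0])<.03)&(np.hypot(L[...,1],L[...,2])<.025);q=L[k];print("handle z top",[ (round(a,3),np.percentile(q[abs(q[:,0]-a)<.006][:,2],[50,80])*1e3) for a in (-.025,-.015,.015,.025) if (abs(q[:,0]-a)<.006).sum()>4])
if __name__=="__main__":
    axis(np.load("side1.npz")["d"],.05)
    # flange top edge in the same camera, port frame
    z=np.load("side1.npz");H=hsv(z["p"]);b=(H[...,0]>95)&(H[...,0]<130)&(H[...,1]>120)&(H[...,2]>25)
    P=cloud("side",z["d"]);R=rodR(TY,P30);q=((P-PORT)@R)[b&(np.linalg.norm(P-PORT,axis=-1)<.04)]
    print("flange in rod-type axes (x in,y,z): ",np.percentile(q,[5,25,50,75,95],axis=0)*1e3)
    print("cmd",m.current_ee_pos()-pose(at_port(.05),TY,P30,-1)[0])
E
python3 axis.py
```

```text
n 285 view [0.     0.1881 0.9822]
0.065 53 towards cam, max [1.1866 2.8538 3.8446] sideways -0.1562562598448813 -0.2697235896685274
0.085 59 towards cam, max [1.5267 3.2667 3.651 ] sideways 0.02673976090890708 0.03448372488864528
0.105 58 towards cam, max [1.4458 2.5221 3.3351] sideways 0.09851240245452872 0.030068474530920666
0.125 59 towards cam, max [1.1079 3.2999 4.378 ] sideways 0.3228306508812639 0.4026536820111141
0.145 56 towards cam, max [1.3765 3.0747 3.3194] sideways 0.39623045969084053 0.39493207370695477
handle z top [(-0.025, array([6.8568, 7.869 ])), (-0.015, array([ 7.3644, 10.4093])), (0.015, array([4.392 , 7.4108])), (0.025, array([6.7192, 8.2635]))]
flange in rod-type axes (x in,y,z):  [[  1.3722 -16.0271  -5.7768]
 [  3.4323  -9.0539  12.3428]
 [  5.8723   2.6165  16.7258]
 [  8.0383  13.0678  17.5051]
 [  8.705   17.9926  18.843 ]]
cmd [ 0. -0. -0.]
```

Pitch and sideways alignment are good. The rod sits about 1–2 mm low, so I'll shift it up 1.2 mm and insert in steps while watching the force.

```bash
cat >> plan.py <<'E'
RI=rodR(TY,P30)
def go(s,oy=0,oz=0,v=.05):
    m.move_l(pose(at_port(s)+RI[:,1]*oy+RI[:,2]*oz,TY,P30,-1)[0],max_speed=v)
E
python3 - <<'E'
from plan import *
R=RI;oz=.0012;f0=m.current_force()
for s in (.03,.01,.0,-.01,-.02,-.03,-.04,-.05):
    go(s,0,oz); f=R.T@(m.current_force()-f0); print(s,f,m.current_ft_torque())
    if np.abs(f).max()>15: print("stop");break
d=m.grab_frame("side");np.savez("side2.npz",p=d[0],d=d[1]);print(m.current_time(),m.current_grip_width()*85)
E
```

```text
0.03 [ 0.246  -0.1072  0.1988] [ 0.192   0.0194 -0.0255]
0.01 [-0.5816  0.37   -0.8633] [0.1337 0.0014 0.0112]
0.0 [-0.6601 -0.1375 -0.379 ] [ 0.1387 -0.0692 -0.0264]
-0.01 [ 1.3969  0.8254 -1.3816] [ 0.142  -0.0025 -0.0171]
-0.02 [-0.3102  1.1759  0.0172] [ 0.1831  0.0003 -0.0043]
-0.03 [-1.2178 -0.3764 -0.7567] [ 0.1674 -0.0598  0.0677]
-0.04 [0.0463 0.2653 0.2081] [ 0.1544 -0.0071 -0.0234]
-0.05 [-0.5706  0.7188 -0.3814] [ 0.1362 -0.0134  0.0072]
11.7417 15.121261360335161
```

Run:
```python
from plan import *
oz=.0012;oy=0;f0=m.current_force()
s=-.05
while s>-.128:
    s-=.008 if s>-.105 else .0015
    go(s,oy,oz); f=RI.T@(m.current_force()-f0); print(round(s,4),f)
    if f[0]<-8: print("stop");break
    if np.abs(f[1:]).max()>20: print("lat");break
m.dwell(.3);print(RI.T@(m.current_force()-f0),m.current_time())
p,d=m.grab_frame("side");np.savez("side3.npz",p=p,d=d)
print([(r["at"],r["confidence"]) for r in m.look_for("side","rod_collar")])
u=proj("side",PORT).round().astype(int);q=p[u[1]-55:u[1]+25,u[0]-55:u[0]+55,::-1];cv2.imwrite("pics/in.png",cv2.convertScaleAbs(cv2.resize(q,None,fx=7,fy=7,interpolation=cv2.INTER_CUBIC),alpha=1.7))
```

```text
-0.058 [ 0.3543  0.0985 -0.3746]
-0.066 [-0.1682  0.4597 -0.341 ]
-0.074 [0.0993 1.2912 0.1905]
-0.082 [-0.1457  0.1361 -0.0247]
-0.09 [-0.1635 -0.5278  0.1993]
-0.098 [-0.5239 -0.1438 -0.3351]
-0.106 [ 0.1403 -0.2255 -0.6395]
-0.1075 [0.3466 0.4232 0.1485]
-0.109 [0.4156 0.0401 0.0557]
-0.1105 [0.6326 0.2888 0.2099]
-0.112 [ 0.2181  0.7188 -0.1912]
-0.1135 [-0.2872  0.1304 -0.1047]
-0.115 [-0.2609 -0.0802 -0.0972]
-0.1165 [ 1.2473  0.6499 -0.4817]
-0.118 [-0.0373  0.8525 -1.0961]
-0.1195 [-1.1778 -0.0807 -0.0025]
-0.121 [-11.8419   2.0205   1.7071]
stop
[-12.156    2.2064   2.3289] 16.7
[]
```

View pics/in.png

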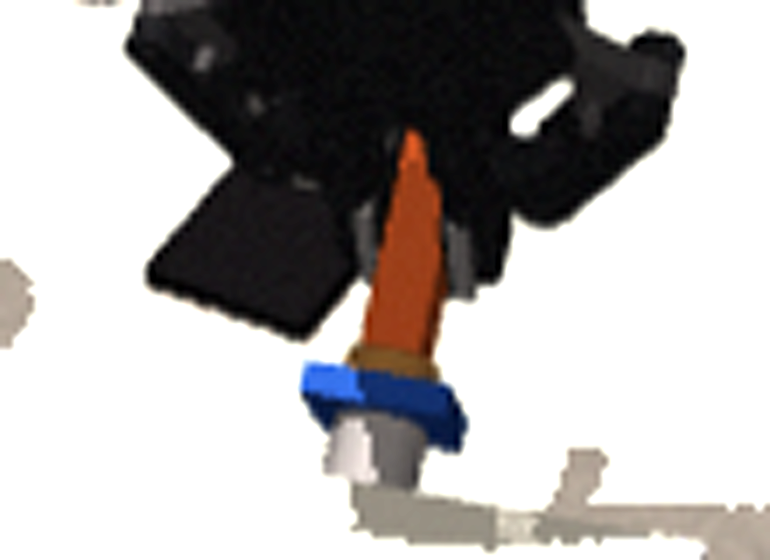

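The collar (about 395,362 in the crop) sits on the blue flange, with 12 N of contact force at the expected depth. Now I'll draw the rod out and go to the card.

Run:
```python
from plan import *
go(-.115,0,.0012);go(.07,0,.0012,v=.08);m.dwell(.2)
y=1.4;F=final(y)
m.move_ptp(*pose(F+[0,0,.12],y,0,-1));m.move_l(pose(F,y,0,-1)[0],max_speed=.08);m.dwell(.5)
print(m.current_time(),m.current_grip_force(),m.current_grip_width()*85,m.current_joint_vel())
p,d=m.grab_frame("side");P=cloud("side",d);L=(P-F)@rodR(y,0)
k=(d>0)&(L[...,0]>.05)&(L[...,0]<.17)&(abs(L[...,1])<.012)&(abs(L[...,2])<.025);q=L[k];print(len(q),"pitch/yaw slopes",np.polyfit(q[:,0],q[:,2],1),np.polyfit(q[:,0],q[:,1],1),q[:,0].max())
print("pred tip",proj("side",CARD+[0,0,.103]),"card",proj("side",CARD+[0,0,.003]))
cv2.imwrite("pics/fin.png",cv2.convertScaleAbs(cv2.resize(p[80:230,280:480,::-1],None,fx=4,fy=4),alpha=1.6))
for n in("wash_bottle","loupe","vial"):print(n,[(np.round(r["at"],3),round(r["confidence"],2)) for r in m.look_for("side",n)[:1]])
```

```text
23.1417 58.54813277721405 14.78044425756627 [-0.0006 -0.0007  0.0014  0.0009 -0.0002 -0.0008]
120 pitch/yaw slopes [-0.0122  0.0028] [-0.0099  0.0019] 0.1679862379081101
pred tip [405.231  155.9406] card [400.6639 189.8404]
wash_bottle [(array([0.77 , 0.022, 0.086]), 0.79)]
loupe [(array([ 0.765, -0.187,  0.018]), 0.53)]
vial [(array([0.391, 0.167, 0.032]), 0.62)]
```

View pics/fin.png

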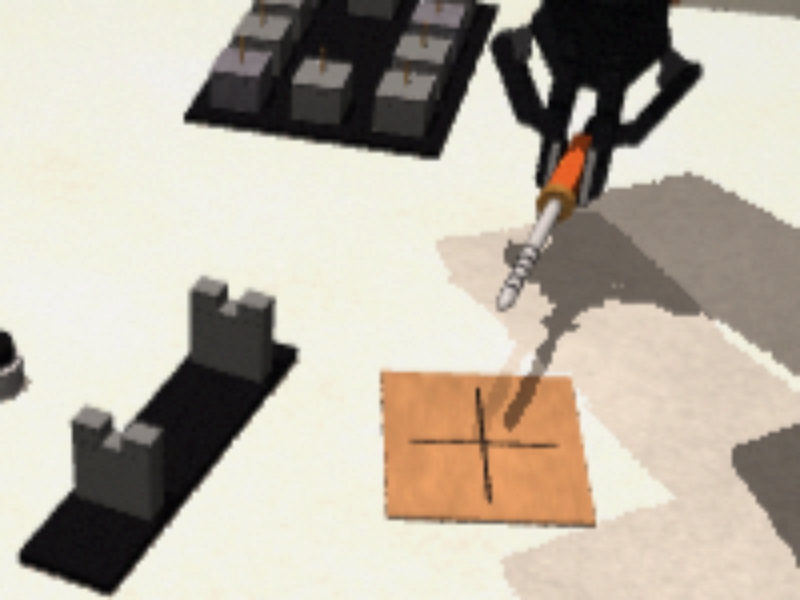

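The rod is held level with its tip at crop (503,305), which is pixel (405.8,156) against a predicted (405,156). That puts it over the card's middle (483,442 in the crop), and the bystanders haven't moved.

```bash
python3 -c "
from bench import manip as m
print(m.sign_off())"
```

```text
the job is handed in; nothing more can be done
None
```

I pushed the gauge rod fully in until its collar stopped on the port and drew it right out. I handed the job in with the rod held level, its tip about 10 cm above the middle of the card. The wash bottle, loupe and vial had not moved, and the hand-in gave no verdict.

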